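# Unscrew the spring-loaded filter cap

## Robot

A 6-joint arm with a two-finger parallel gripper is mounted at the origin on the work surface. World frame = base frame: x ahead of the robot, y to its left, z up, the work surface at z = 0. Lengths are in m, angles in rad, forces in N, time in s.
With the tool pointing down it reaches from about 0.275 to 0.725 m from the base axis. Payload 15.9 kg.
Tool frame: the origin (TCP) lies midway between the tips of the shut fingers; the grasp point (between the pads) lies 19 mm behind it; z points along the fingers, y is the line along which they close (so a half turn about z gives the same grasp; the last joint's range is limited). The gripper opens to 85 mm and grips with 20 to 120 N. Pads are 22 mm wide; open, the fingers measure 114 mm over their backs; the gripper's body (76 mm by 85 mm) begins 54 mm behind the grasp point. The pads swing forward as they close: fully open they stand 13 mm farther back than shut.
Start: joints at [-1.319, 0.213, -0.034, 1.323, 0, 1.571], TCP at [0.125, -0.484, 0.195] pointing down, gripper open.
Joint ranges: [-2.98, 2.98], [-0.74, 1.72], [-1.14, 1.35], [-2.1, 2.04], [-1.57, 1.44], [-3.14, 3.14]. Speed limits (rad/s): [1.89, 1.89, 2.39, 2.57, 3.14, 3.14].

## Interface

Orientations are given as a unit quaternion [w, x, y, z].
In Python, from rig import sensors, eyes, workorder gives the robot as it stands.
- The arm moves only by the tool jog_arm, never from a script. Its arguments are lists of equal length, an entry for each row: "claw": the opening, from -1 (shut) to 1 (fully open); "dp": the shift along the tool's x, y, z in units of 25 mm (1.0 is 25 mm), a list of three; "rotation": the turn, a rotation vector about the tool's x, y, z in rad, a list of three. A call has 1 to 5 rows; each row is the pose to reach, as a shift and turn from the pose commanded when the call began, along the tool's axes at that moment; what a row does not reach only later rows make up. A row lasts 1/8 s, in which the tool goes at most 62.5 mm and 10.7 degrees, less where a joint would pass 70% of its speed; a pose out of reach is approached as far as the arm can. A call with a gripper value outside its range is refused whole. The fingers move at their own pace and stop on an object; "grip_force" is the grip in N (left out, the last holds). Time passes only in rows, so rows that repeat a pose let the fingers close. It gives the time, the measured TCP pose, the force, the opening and the grip force at its end, in the units of the state.
- sensors.observe(): the state, without advancing time (a new reading comes with each control period).
- eyes.read_camera(name): name is "scene" or "top"; returns the picture (420x560x3 uint8, red, green, blue); there is no depth.
- eyes.camera_info(name): a dict with "intrinsics" (3x3 intrinsics, pixels), "rvec" (rotation vector, rad) and "tvec" (3), from world to camera coordinates, as OpenCV has them. Camera axes: x right, y down, z forward; pixel columns grow to the right and rows downward; lengths in m; the calibration is good to about 2 mm. A picture is of the moment at which its call begins. camera_info takes no time and is no camera call.
- workorder.finish_job(): hands the job in; it is judged then, once.
The state is a dict: "clock": time; "joints": joint angles; "joint_vel": joint speeds; "tau": joint torques, N m; "ee_pos": TCP position; "tool_rot": TCP orientation; "force": force on the tool from outside, world axes, zero at the start; "wrist_torque": the same for the moment, N m; "width": finger opening in m; "gripper_force": force on a finger pad.
Only numpy, scipy, OpenCV 4.12 (cv2) and the standard library are available. Lean on these libraries where they do the work, as an engineer would, in place of code of your own. Each camera call takes 0.05 s, during which the arm holds its last target. There are 200 camera calls.

## Task

Take the screw cap off the filter housing: unscrew it anticlockwise by its hex grip over several turns of the hand, letting it rise with its thread instead of pulling or pushing hard on it. A spring waits underneath, so have the cap in the fingers when it comes free, keep hold of it, and set it gently, hex up, on the floor of the wide bay of the parts tray. Leave the things standing around where they are.

Things in the scene. Friction and masses are not known exactly. Their poses are not given: they have to be found in the camera images.
- cap: grey plastic screw cap, about 80 g: round skirt 64 mm across, 42 mm high to its flat top; on the top a hexagonal grip, 36 mm across flats, 42 mm across corners, 22 mm high, 64 mm high over all. Origin: centre of the skirt's lower rim, z up; two of the hex's flats face along the cap's y, the others 60 degrees apart. It stays where it is when let go while still on the thread
- cap_hex (a point): middle of the hex grip, on the cap's axis, 53 mm above the cap's origin (11 mm below the hex's top)
- housing: aluminium filter housing bolted to the bench: base plate 120 x 110 x 12 mm, round body 76 mm across to 63 mm high, then a threaded neck 53 mm across to 100 mm high. Origin: centre of the underside. The cap's origin is 66 to 86 mm above it while the cap is on the thread; above 89.5 mm the cap is free. Pull or push the cap up or down with under 10 N; some 20 N spoils the thread
- neck (a point): centre of the neck's top face, on the thread's axis. Turned anticlockwise (seen from above) the cap climbs about 16 mm per turn and comes free 7.0 to 7.6 rad (a little over one turn) from its start. Play in the thread: about 1.5 mm up and down and sideways. A spring plate in the neck pushes the cap up, 6 N at the start, 3 N as it comes free, and follows it for 28 mm
- tray: grey steel parts tray fixed to the bench, 200 x 140 x 24 mm (x, y, z), walls and floor 4 mm; a wall across it at its own x = +40 mm parts a wide bay (130 x 132 mm, empty) from a narrow one (54 x 132 mm) with a bolt in it. Origin: centre of the underside
- tray_bay (a point): centre of the wide bay's floor, 4 mm above the tray's underside
- bolt: bystander: steel bolt 55 mm long lying in the tray's narrow bay. Origin: on its lower side, mid-length
- socket: bystander: steel socket, 32 mm across, 45 mm high, standing between the housing and the tray. Origin: centre of its underside
- bearing: bystander: steel bearing ring, 60 mm across, 16 mm high. Origin: centre of its underside
- jar: bystander: amber glass jar with a dark lid, 60 mm across, 85 mm high. Origin: centre of its underside
- tin: bystander: open steel tin, 80 mm across, 70 mm high. Origin: centre of its underside

How it is judged:
By the outcome, as a careful person would: the job done as asked, in the order asked, and still so for the second after the job is handed in, with the robot touching nothing.
It also fails if it takes over 72 s, if anything falls off the work surface, if the arm or the gripper's body presses on something with over 40 N, if the wrist force passes 120 N, or if a joint passes its speed limit or range.

## Working session

There is one attempt and no reset: what is moved stays moved. The work goes in short steps, Python scripts to look and compute and a tool call to move; the robot and the scene stay as the last step left them, time stands still between calls to the robot, and variables do not carry over. Pictures are saved under pics/ and viewed, at most 10 in all, crops included, and the job is handed in when it is done.

Besides the shell and the picture viewer there is one more tool, called as name(argument=value, ...) on one line, values as JSON. jog_arm: Moves the arm, as the interface text tells. Its arguments: {"type":"object","properties":{"claw":{"type":"array","items":{"type":"number"}},"dp":{"type":"array","items":{"type":"array","items":{"type":"number"}}},"rotation":{"type":"array","items":{"type":"array","items":{"type":"number"}}},"grip_force":{"type":"number"}},"required":["claw","dp","rotation"]}

```bash
mkdir -p pics; python3 - <<'E'
from rig import sensors, eyes
import cv2
for n in ("scene","top"):
    im=eyes.read_camera(n); cv2.imwrite(f"pics/{n}0.png",im[:,:,::-1])
    i=eyes.camera_info(n); print(n,i)
print(sensors.observe())
E
```

```text
scene {'intrinsics': array([[453.02788832,   0.        , 268.98281126],
       [  0.        , 453.02788832, 206.33820858],
       [  0.        ,   0.        ,   1.        ]]), 'rvec': array([ 0.69989402,  2.65725883, -1.03814694]), 'tvec': array([ 0.50677985, -0.13344495,  1.07414339])}
top {'intrinsics': array([[399.78078054,   0.        , 280.79735901],
       [  0.        , 399.78078054, 214.89830276],
       [  0.        ,   0.        ,   1.        ]]), 'rvec': array([ 2.18495931, -2.22257231,  0.06794471]), 'tvec': array([0.00219715, 0.58627066, 0.9103622 ])}
{'clock': 0.1, 'joints': array([-1.31899665e+00,  2.13331763e-01, -3.49587328e-02,  1.32348884e+00,
       -3.89834104e-05,  1.57080723e+00]), 'joint_vel': array([-0.0021217 , -0.00167369,  0.00256435,  0.00180406, -0.00025312,
       -0.00012721]), 'tau': array([ 5.91095632e-04, -6.87248898e+01,  4.87806702e+01,  1.22086646e-02,
       -1.36632244e-05,  3.45811955e-06]), 'ee_pos': array([ 0.12447985, -0.48392334,  0.19436819]), 'tool_rot': array([-4.85164173e-04,  9.92085642e-01,  1.25562084e-01, -8.10567918e-05]), 'force': array([ 0.18284655,  0.10294492, -0.53602982]), 'wrist_torque': array([ 0.02657328, -0.01413187, -0.00115108]), 'gripper_force': 0.0, 'width': 0.08546495845469718}
```

View pics/scene0.png

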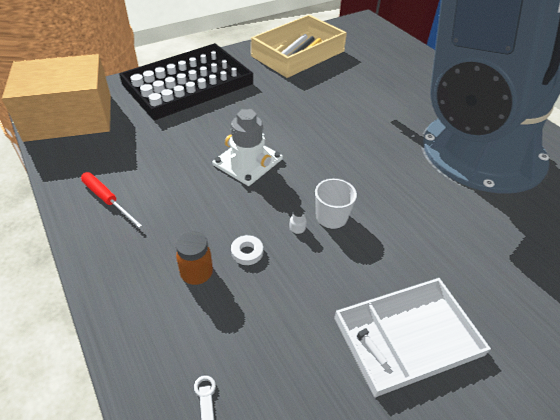

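View pics/top0.png

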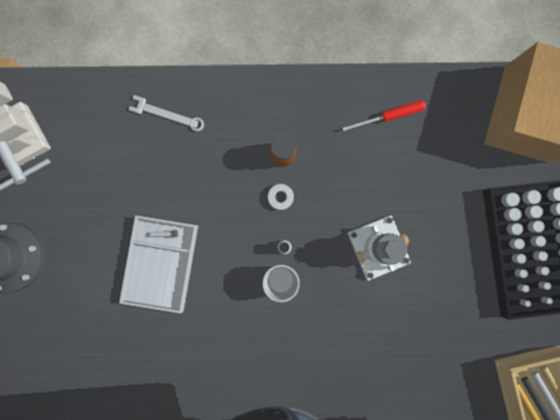

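The scene shows the housing and cap at about (247,140), the tray at (412,335), the socket at (298,223), the tin at (335,203), the bearing at (247,250) and the jar at (195,258). In the top view the cap is at about (388,248), the tray at (159,264), the socket at (285,247) and the tin at (281,283). Next I'll enlarge the cap in both views.

```bash
cat > h.py <<'E'
import numpy as np, cv2
from rig import eyes
def ray(n,u,v):
    i=eyes.camera_info(n);R=cv2.Rodrigues(np.array(i['rvec']))[0];t=np.array(i['tvec'])
    return -R.T@t, R.T@np.linalg.inv(i['intrinsics'])@[u,v,1]
def at(n,u,v,z):
    c,d=ray(n,u,v); return c+d*(z-c[2])/d[2]
def px(n,P):
    i=eyes.camera_info(n); return cv2.projectPoints(np.atleast_2d(np.array(P,float)),i['rvec'],i['tvec'],i['intrinsics'],None)[0][:,0]
E
python3 - <<'E'
import cv2,numpy as np
from h import *
t=cv2.imread('pics/top0.png');s=cv2.imread('pics/scene0.png')
a=cv2.resize(t[205:290,340:420],(400,425),interpolation=cv2.INTER_CUBIC)
b=cv2.resize(s[100:185,205:285],(400,425),interpolation=cv2.INTER_CUBIC)
cv2.imwrite('pics/crop.png',np.hstack([a,b]))
# housing plate corners (z=.012), tray corners z=.024
for p in [(136,217),(198,226),(183,312),(121,303)]: print('tray',at('top',*p,.024))
print('cap',at('top',390,248,.130)); print('sock',at('top',285,247,.045));print('tin',at('top',281,283,.07))
print('jar',at('top',283,150,.085),'bear',at('top',281,197,.016))
E
```

```text
tray [0.5864785  0.32193694 0.024     ]
tray [0.56359033 0.18138345 0.024     ]
tray [0.37037422 0.2165434  0.024     ]
tray [0.39320631 0.35556324 0.024     ]
cap [ 0.51000691 -0.22572065  0.13      ]
sock [ 0.51303846 -0.01548309  0.045     ]
tin [ 0.43666084 -0.00489848  0.07      ]
jar [ 0.72252711 -0.01397301  0.085     ] bear [ 0.62755299 -0.00897024  0.016     ]
```

View pics/crop.png

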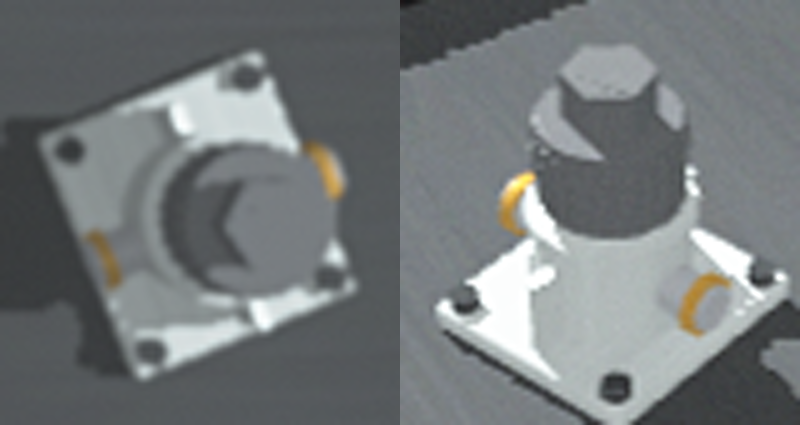

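The crops show the hex top face in the scene crop with corners near (557,75), (583,100), (637,100) and (657,75). In the top crop its left corner is near (218,222), and the plate corners are at (40,135), (262,52), (355,290) and (140,380). I'll fit the axis and yaw from these.

```bash
python3 - <<'E'
from h import *
T=lambda U,V:((U+.5)/5-.5+340,(V+.5)/5-.5+205)
pl=np.array([at('top',*T(*p),.012) for p in [(40,135),(262,52),(355,290),(140,380)]])
print(pl.round(4),pl.mean(0),[np.linalg.norm(pl[i]-pl[i-1]).round(4) for i in range(4)])
S=lambda U,V:((U+.5)/5-.5+205,(V+.5)/5-.5+100)
hx=np.array([at('scene',*S(*p),.131) for p in [(557,75),(583,100),(640,98),(658,75),(635,45),(588,45)]])
print(hx.round(4),hx.mean(0),np.linalg.norm((hx-hx.mean(0)),axis=1).round(4),np.degrees(np.arctan2(*(hx-hx.mean(0))[:,1::-1].T)).round(0))
print('top corner',at('top',*T(218,222),.131))
s=cv2.imread('pics/scene0.png')
cv2.imwrite('pics/hex.png',cv2.resize(s[104:136,226:270],(770,560),interpolation=cv2.INTER_CUBIC))
for n in('top','scene'):
    print(n,ray(n,0,0)[0])
E
```

```text
[[ 0.545  -0.162   0.012 ]
 [ 0.5818 -0.2665  0.012 ]
 [ 0.4708 -0.3063  0.012 ]
 [ 0.4313 -0.2054  0.012 ]] [ 0.50720604 -0.23503685  0.012     ] [np.float64(0.1216), np.float64(0.1108), np.float64(0.1179), np.float64(0.1084)]
[[ 0.3823 -0.1609  0.131 ]
 [ 0.3825 -0.1415  0.131 ]
 [ 0.3612 -0.1314  0.131 ]
 [ 0.3453 -0.1408  0.131 ]
 [ 0.3414 -0.1629  0.131 ]
 [ 0.3589 -0.1724  0.131 ]] [ 0.36193452 -0.15166048  0.131     ] [0.0224 0.023  0.0203 0.0198 0.0234 0.021 ] [ -25.   26.   92.  147. -151.  -98.]
top corner [ 0.50828084 -0.21160098  0.131     ]
top [0.54207413 0.00527462 0.93733946]
scene [0.86268931 0.46076534 0.68693513]
```

View pics/hex.png

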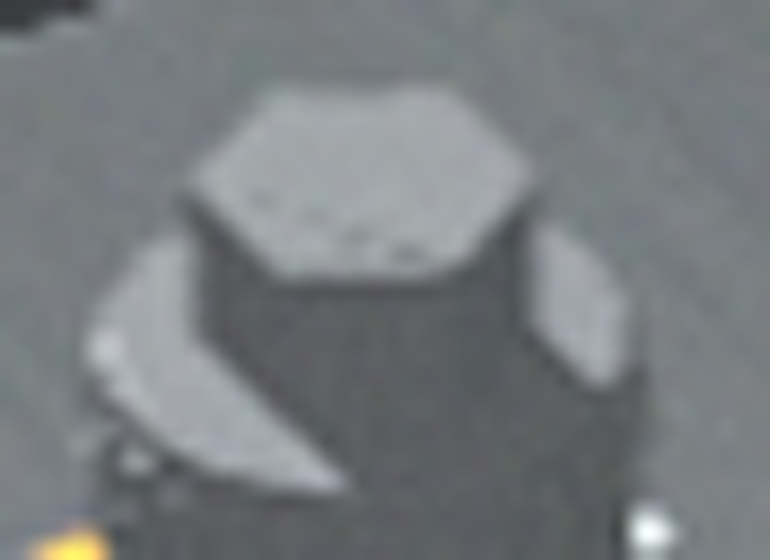

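The enlarged hex top face has corners at (192,182), (272,92), (442,88), (530,172), (432,278) and (280,278), at 17.5x. My last scene numbers missed the crop's 400-pixel offset, so I'm redoing them.

```bash
python3 - <<'E'
from h import *
from scipy.optimize import least_squares
C=[(192,182),(272,92),(442,88),(530,172),(432,278),(280,278)]
q=np.array([((u+.5)/17.5-.5+226,(v+.5)/17.5-.5+104) for u,v in C])
for z in(.130,.132):
    hx=np.array([at('scene',*p,z) for p in q]); d=(hx-hx.mean(0))[:,:2]
    print(hx.mean(0),np.linalg.norm(d,axis=1).round(4),(np.degrees(np.arctan2(d[:,1],d[:,0]))%60).round(1))
# skirt rim in the top view, and plate edges
I=lambda U,V:((U+.5)/5-.5+340,(V+.5)/5-.5+205)
print('skirt top right/top/bottom',[at('top',*I(*p),.109).round(4) for p in [(337,220),(262,145),(262,296)]])
# tray: refine 4 corners, compare model
tc=np.array([[.5865,.3219],[.5636,.1814],[.3704,.2165],[.3932,.3556]])
print(tc.mean(0),[np.linalg.norm(tc[i]-tc[i-1]).round(4) for i in range(4)])
c=tc.mean(0); ax=(tc[0]+tc[1]-tc[2]-tc[3])/2; ax/=np.linalg.norm(ax);print(ax, 'wall side?')
print('px of centre of tray, +x, -x',px('top',[[*c,.004],[*(c+.04*ax),.024],[*(c-.04*ax),.024]]), 'bay if +x',c-.027*ax)
E
```

```text
[ 0.50769487 -0.23370425  0.13      ] [0.0196 0.0208 0.0212 0.0204 0.0211 0.0211] [32.1 31.8 33.8 36.4 26.2 36.5]
[ 0.50896968 -0.23121035  0.132     ] [0.0195 0.0207 0.0211 0.0203 0.021  0.021 ] [32.1 31.8 33.8 36.4 26.2 36.5]
skirt top right/top/bottom [array([ 0.5073, -0.2671,  0.109 ]), array([ 0.5389, -0.2368,  0.109 ]), array([ 0.4765, -0.2349,  0.109 ])]
[0.478425 0.26885 ] [np.float64(0.1962), np.float64(0.1424), np.float64(0.1964), np.float64(0.141)]
[ 0.98452346 -0.17525282] wall side?
px of centre of tray, +x, -x [[162.06014148 263.61488037]
 [162.60901652 246.7787825 ]
 [156.49440595 281.82952292]] bay if +x [0.45184287 0.27358183]
```

The axis is at about (0.5075, -0.2345). Both the plate centre and the hex fit give it, and the sizes agree. The hex flat normals lie at about 3° mod 60. The wide bay's centre is at about (0.452, 0.2735). I'll move above the cap first.

jog_arm(claw=[1,1,1,1,1], dp=[[1.8,-0.6,0],[3.6,-1.2,0],[5.4,-1.8,0],[7.2,-2.4,0],[9,-3,0]], rotation=[[0,0,0],[0,0,0],[0,0,0],[0,0,0],[0,0,0]], grip_force=40)

```text
clock: 0.72
ee_pos: [0.3248, -0.3544, 0.1947]
tool_rot: [-0.0, 0.992, 0.126, -0.0]
force: [0.4, -1.2, 0.1]
width: 0.0853
gripper_force: 0.0
```

jog_arm(claw=[1,1,1,1,1], dp=[[2.2,-0.75,0],[4.4,-1.5,0],[6.4,-2.2,0],[8.32,-2.85,0],[8.32,-2.85,0]], rotation=[[0,0,0],[0,0,-0.1],[0,0,-0.2],[0,0,-0.325],[0,0,-0.325]])

```text
clock: 1.35
ee_pos: [0.5094, -0.2325, 0.1938]
tool_rot: [-0.001, 0.958, 0.287, -0.0]
force: [-0.9, -0.2, -0.3]
width: 0.0854
gripper_force: 0.0
```

```bash
cat > st.py <<'E'
import numpy as np
from rig import sensors
from scipy.spatial.transform import Rotation as R
s=sensors.observe(); q=s['tool_rot']; M=R.from_quat([q[1],q[2],q[3],q[0]]).as_matrix()
print('t',round(s['clock'],2),'pos',s['ee_pos'].round(4),'yawy',np.degrees(np.arctan2(M[1,1],M[0,1])).round(1),'j',s['joints'].round(2),'F',s['force'].round(1),'T',s['wrist_torque'].round(2),'w',s['width'].round(4),'g',round(s['gripper_force'],1))
print('to cap xy in tool units',(M.T@(np.array([.5075,-.2345,.2])-s['ee_pos'])/.025).round(2), 'F tool',(M.T@s['force']).round(1), 'tilt',M[:,2].round(3))
E
python3 st.py
```

```text
Traceback (most recent call last):
  File "st.py", line 5, in <module>
    print('t',round(s['clock'],2),'pos',s['ee_pos'].round(4),'yawy',np.degrees(np.arctan2(M[1,1],M[0,1])).round(1),'j',s['joints'].round(2),'F',s['force'].round(1),'T',s['wrist_torque'].round(2),'w',s['width'].round(4),'g',round(s['gripper_force'],1))
                                                                                                                                                                                                       ^^^^^^^^^^^^^^^^
AttributeError: 'float' object has no attribute 'round'
```

```bash
sed -i "s/s\['width'\].round(4)/round(s['width'],4)/" st.py; python3 st.py
```

```text
t 1.35 pos [ 0.5094 -0.2325  0.1938] yawy -56.7 j [-0.43  0.34  0.13  1.36  0.    2.13] F [-0.9 -0.2 -0.3] T [-0.04 -0.03  0.01] w 0.0854 g 0.0
to cap xy in tool units [-0.11  0.02 -0.25] F tool [-0.9 -0.4  0.3] tilt [-0.001  0.001 -1.   ]
```

jog_arm(claw=[1,1,1,1,1], dp=[[-0.1,0.02,0.8],[-0.1,0.02,1.6],[-0.1,0.02,2.4],[-0.1,0.02,3.2],[-0.1,0.02,3.2]], rotation=[[0,0,0],[0,0,0],[0,0,0],[0,0,0],[0,0,0]])

```text
clock: 1.98
ee_pos: [0.504, -0.2365, 0.1136]
tool_rot: [-0.001, 0.959, 0.284, -0.001]
force: [-0.1, 0.1, -0.5]
width: 0.0851
gripper_force: 0.0
```

jog_arm(claw=[0.3,0.1,0,0,0], dp=[[0,0,0],[0,0,0],[0,0,0],[0,0,0],[0,0,0]], rotation=[[0,0,0],[0,0,0],[0,0,0],[0,0,0],[0,0,0]], grip_force=30)

```text
clock: 2.6
ee_pos: [0.5057, -0.2365, 0.1149]
tool_rot: [0.0, 0.959, 0.284, 0.0]
force: [-0.2, 0.6, 0.4]
width: 0.0427
gripper_force: 0.0
```

```bash
python3 st.py; python3 - <<'E'
from h import *
t=eyes.read_camera('top')[:,:,::-1];s=eyes.read_camera('scene')[:,:,::-1]
a=cv2.resize(t[195:285,345:425],(400,450),interpolation=cv2.INTER_CUBIC)
b=cv2.resize(s[70:160,205:285],(400,450),interpolation=cv2.INTER_CUBIC)
cv2.imwrite('pics/grasp1.png',np.hstack([a,b]))
E
```

```text
t 2.6 pos [ 0.5057 -0.2365  0.1149] yawy -57.0 j [-0.44  0.36 -0.04  1.17 -0.    2.13] F [-0.2  0.6  0.4] T [0.01 0.01 0.01] w 0.0427 g 0.0
to cap xy in tool units [ 0.1  -0.03 -3.41] F tool [ 0.1 -0.6 -0.4] tilt [ 0. -0. -1.]
```

View pics/grasp1.png

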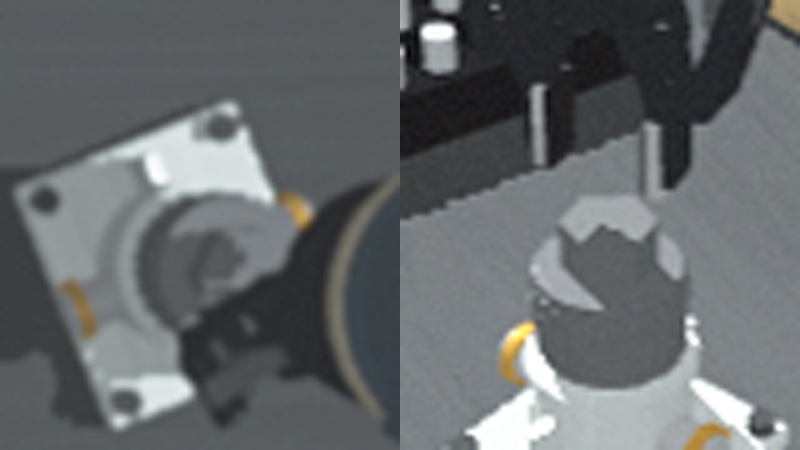

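The picture shows the fingers behind and above the cap: in the scene crop the tips are at about (540,165) and (650,190), with the hex top at (607,225). They are not around the hex, so I'll check the projection of the measured TCP and the base.

```bash
python3 - <<'E'
from h import *
P=[[.5057,-.2365,.1149],[0,0,0],[.5075,-.2345,.131]]
for n in('top','scene'): print(n,px(n,P).round(1).tolist())
t=eyes.read_camera('top')[:,:,::-1];s=eyes.read_camera('scene')[:,:,::-1]
for n,im in(('top',t),('scene',s)):
    im=im.copy()
    for p,c in zip(px(n,P),[(0,0,255),(0,255,0),(255,255,0)]): cv2.circle(im,tuple(int(round(float(x))) for x in p),3,c,1)
    cv2.imwrite(f'pics/{n}_b.png',im)
a=cv2.imread('pics/top_b.png');b=cv2.imread('pics/scene_b.png')
cv2.imwrite('pics/both.png',cv2.resize(np.hstack([a,b]),(800,300),interpolation=cv2.INTER_AREA))
E
```

```text
top [[393.2, 249.7], [281.8, 472.4], [394.5, 249.2]]
scene [[246.4, 118.9], [482.7, 150.1], [245.9, 113.2]]
```

View pics/both.png

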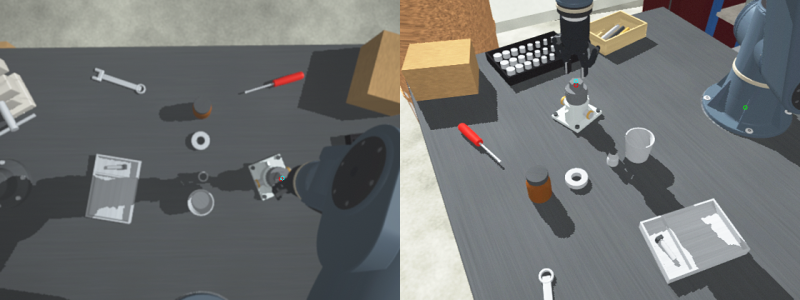

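The projected TCP falls on the hex as intended, but the fingertips look about 13 px higher in the scene view. I'll look more closely at the whole hand in both views.

```bash
python3 - <<'E'
from h import *
t=eyes.read_camera('top')[:,:,::-1];s=eyes.read_camera('scene')[:,:,::-1]
g=lambda im:cv2.convertScaleAbs(255*(im/255.)**.5)
ax=[[.5057,-.2365,z] for z in(.1149,.134,.188,.25)]
print(px('top',ax).round(1).tolist(),px('scene',ax).round(1).tolist())
a=cv2.resize(g(t[210:310,350:450]),(400,400),interpolation=cv2.INTER_CUBIC)
b=cv2.resize(g(s[0:150,195:295]),(400,600),interpolation=cv2.INTER_CUBIC)
cv2.imwrite('pics/hand.png',np.hstack([np.vstack([a,np.zeros((200,400,3),np.uint8)]),b]))
E
```

```text
[[393.2, 249.7], [396.0, 250.1], [404.6, 251.3], [416.3, 252.8]] [[246.4, 118.9], [246.2, 111.3], [245.6, 88.5], [244.9, 59.8]]
```

View pics/hand.png

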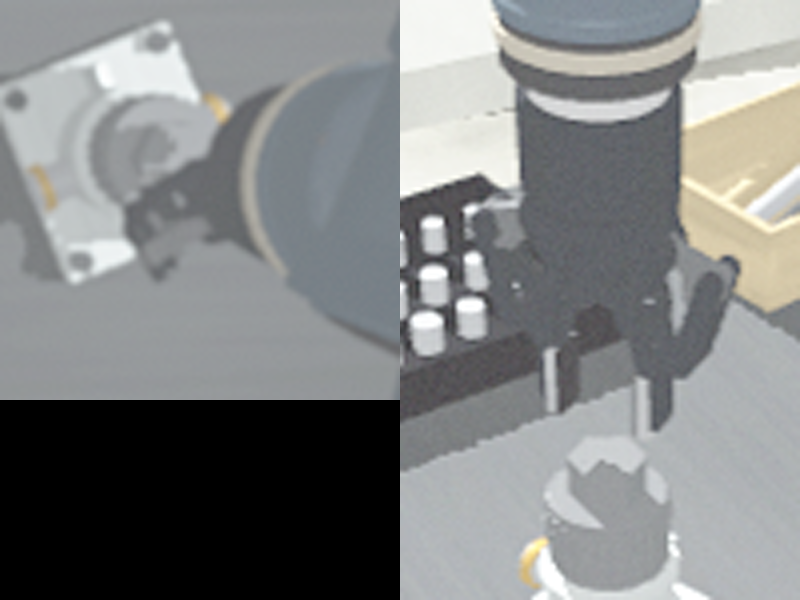

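The hand is on the right axis sideways: its axis is at column ~246 in the scene, and the wrist ring in the top view agrees. The tips, at scene (233,103) and (255,107), look about 30 mm higher than the TCP reading implies. Closing the fingers here is safe and will show whether the hex is between them.

jog_arm(claw=[-0.15,-0.3,-0.3,-0.3], dp=[[0,0,0],[0,0,0],[0,0,0],[0,0,0]], rotation=[[0,0,0],[0,0,0],[0,0,0],[0,0,0]], grip_force=20)

```text
clock: 3.4
ee_pos: [0.5057, -0.2365, 0.1148]
tool_rot: [0.0, 0.959, 0.284, 0.0]
force: [0.4, -0.3, 0.5]
width: 0.0302
gripper_force: 0.0
```

```bash
python3 st.py
```

```text
t 3.4 pos [ 0.5057 -0.2365  0.1148] yawy -57.0 j [-0.44  0.36 -0.04  1.17  0.    2.13] F [ 0.4 -0.3  0.5] T [-0.   -0.   -0.01] w 0.0302 g 0.0
to cap xy in tool units [ 0.11 -0.03 -3.41] F tool [ 0.2  0.5 -0.5] tilt [ 0. -0. -1.]
```

The fingers closed to 30 mm with no contact, so they are indeed above the hex. I'll triangulate hand features to find the offset: right-finger knuckle at scene (279,66) and top (390,279), right tip at scene (257,107) and top (382,263).

```bash
python3 - <<'E'
from h import *
def tri(a,b):
    c1,d1=ray('top',*a);c2,d2=ray('scene',*b);d1/=np.linalg.norm(d1);d2/=np.linalg.norm(d2)
    s=np.linalg.lstsq(np.c_[d1,-d2],c2-c1,rcond=None)[0];p,q=c1+s[0]*d1,c2+s[1]*d2
    return ((p+q)/2).round(4),np.linalg.norm(p-q).round(4)
ax=np.array([.5057,-.2365]);y=np.array([.545,-.839]);x=np.array([.839,.545])
for n,a,b in(('knuckle',(390,279.5),(279.5,66)),('tip',(382,264),(257.5,108)),('base screw?',(0,0),(0,0))):
    p,e=tri(a,b);print(n,p,e,'along tool x,y from axis',((p[:2]-ax)@x).round(4),((p[:2]-ax)@y).round(4))
# housing bolts/hex check: plate corner visible in both: top crop (140,380)/5 ; scene crop1 front corner (615-400,420)
print(tri((340+28,205+76),(205+(438-400)/5,100+305/5)),'?')
print(tri((340+214/5+.1,205+222/5),(226+530/17.5,104+172/17.5)))
for p in [(40,135),(262,52),(355,290),(140,380)]:
    print(px('scene',at('top',340+p[0]/5,205+p[1]/5,.012)))
E
```

```text
knuckle [ 0.4596 -0.1893  0.2487] 0.0028 along tool x,y from axis -0.013 -0.0647
tip [ 0.4865 -0.2067  0.1531] 0.0156 along tool x,y from axis 0.0001 -0.0355
base screw? [0.8164 0.2558 0.5857] 0.1054 along tool x,y from axis 0.529 -0.2437
(array([ 0.5066, -0.2311,  0.0166]), np.float64(0.1598)) ?
(array([ 0.5047, -0.2038,  0.1485]), np.float64(0.0087))
[[247.59694018 181.66177282]]
[[211.26787676 158.8683846 ]]
[[246.60125509 134.3946841 ]]
[[282.60610745 153.41328759]]
```

The tips sit about 22 mm above the hex top at this reading, so the reported height is about 35 mm lower than the tips really are. I'll open a little and go down in guarded steps.

jog_arm(claw=[0.4,0.4,0.4,0.4,0.4], dp=[[0.1,-0.03,0],[0.1,-0.03,0],[0.1,-0.03,0.3],[0.1,-0.03,0.6],[0.1,-0.03,0.6]], rotation=[[0,0,0],[0,0,0],[0,0,0],[0,0,0],[0,0,0]])

```text
clock: 4.03
ee_pos: [0.5068, -0.2342, 0.0989]
tool_rot: [-0.001, 0.959, 0.284, -0.001]
force: [-0.4, 0.4, -0.5]
width: 0.0602
gripper_force: 0.0
```

```bash
python3 st.py
```

```text
t 4.03 pos [ 0.5068 -0.2342  0.0989] yawy -57.0 j [-0.43  0.37 -0.07  1.14  0.    2.13] F [-0.4  0.4 -0.5] T [-0.01  0.06 -0.03] w 0.0602 g 0.0
to cap xy in tool units [ 0.02  0.02 -4.04] F tool [-0.1 -0.6  0.5] tilt [-0.001  0.001 -1.   ]
```

jog_arm(claw=[0.4,0.4,0.4], dp=[[0,0,0.2],[0,0,0.4],[0,0,0.4]], rotation=[[0,0,0],[0,0,0],[0,0,0]])

```text
clock: 4.4
ee_pos: [0.5071, -0.2344, 0.0894]
tool_rot: [-0.0, 0.959, 0.284, -0.0]
force: [-0.2, -0.1, -0.9]
width: 0.0599
gripper_force: 0.0
```

```bash
python3 st.py; python3 - <<'E'
from h import *
t=eyes.read_camera('top')[:,:,::-1];s=eyes.read_camera('scene')[:,:,::-1]
g=lambda im:cv2.convertScaleAbs(255*(im/255.)**.5)
a=cv2.resize(g(t[210:290,360:430]),(350,400),interpolation=cv2.INTER_CUBIC)
b=cv2.resize(g(s[75:150,210:285]),(450,450),interpolation=cv2.INTER_CUBIC)
cv2.imwrite('pics/desc.png',np.hstack([np.vstack([a,np.zeros((50,350,3),np.uint8)]),b]))
E
```

```text
t 4.4 pos [ 0.5071 -0.2344  0.0894] yawy -57.0 j [-0.43  0.37 -0.09  1.11 -0.    2.13] F [-0.2 -0.1 -0.9] T [ 0.06 -0.02 -0.07] w 0.0599 g 0.0
to cap xy in tool units [ 0.01  0.01 -4.43] F tool [-0.2  0.   0.9] tilt [-0.001  0.    -1.   ]
```

View pics/desc.png

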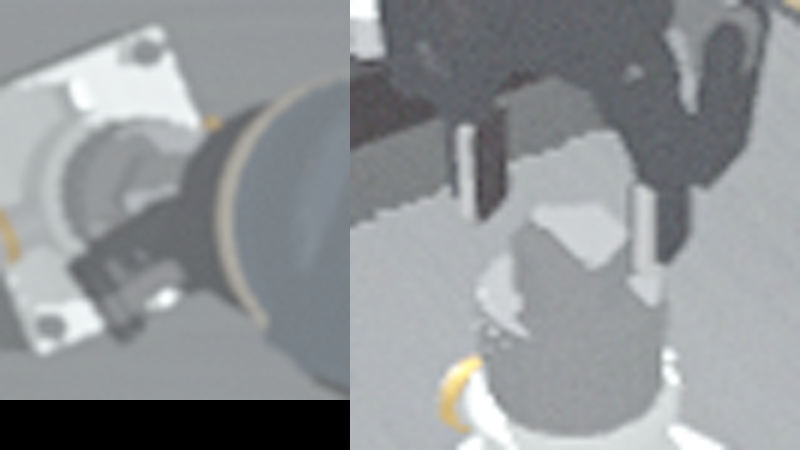

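At this height the tips are level with the hex top and straddle it. The tips are at crop (470,220) and (645,275), and the hex centre is at (575,237), laterally centred. I'll go down 14 mm more, then close.

jog_arm(claw=[0.4,0.4,0.4,0.4], dp=[[0,0,0.2],[0,0,0.4],[0,0,0.56],[0,0,0.56]], rotation=[[0,0,0],[0,0,0],[0,0,0],[0,0,0]])

```text
clock: 5.0
ee_pos: [0.5071, -0.2344, 0.0754]
tool_rot: [-0.0, 0.959, 0.284, -0.0]
force: [-0.7, -0.8, 1.0]
width: 0.0601
gripper_force: 0.0
```

jog_arm(claw=[0.1,0,-0.15,-0.25,-0.25], dp=[[0,0,0],[0,0,0],[0,0,0],[0,0,0],[0,0,0]], rotation=[[0,0,0],[0,0,0],[0,0,0],[0,0,0],[0,0,0]], grip_force=25)

```text
clock: 5.62
ee_pos: [0.5074, -0.2345, 0.0759]
tool_rot: [0.0, 0.959, 0.284, 0.0]
force: [-1.4, 1.4, 2.9]
width: 0.0349
gripper_force: 28.4
```

```bash
python3 st.py
```

```text
t 5.62 pos [ 0.5074 -0.2345  0.0759] yawy -56.9 j [-0.43  0.38 -0.11  1.08  0.    2.13] F [-1.4  1.4  2.9] T [0.14 0.16 0.01] w 0.0349 g 28.4
to cap xy in tool units [ 0.    0.   -4.96] F tool [-0.4 -1.9 -2.9] tilt [ 0. -0. -1.]
```

The hex is gripped at 35 mm opening and 28 N, with small side forces. First unscrewing stroke, with 2.55 mm of rise per radian.

jog_arm(claw=[-0.3,-0.3,-0.3,-0.3,-0.3], dp=[[0,0,0],[0,0,-0.01],[0,0,-0.025],[0,0,-0.04],[0,0,-0.055]], rotation=[[0,0,0],[0,0,-0.1],[0,0,-0.25],[0,0,-0.4],[0,0,-0.55]], grip_force=50)

```text
clock: 6.25
ee_pos: [0.5076, -0.2347, 0.0774]
tool_rot: [0.0, 0.844, 0.536, 0.0]
force: [-0.6, -0.1, 3.3]
width: 0.0345
gripper_force: 55.9
```

```bash
python3 st.py
```

```text
t 6.25 pos [ 0.5076 -0.2347  0.0774] yawy -25.2 j [-0.43  0.38 -0.11  1.08 -0.    1.58] F [-0.6 -0.1  3.3] T [-0.04 -0.06  0.  ] w 0.0345 g 55.9
to cap xy in tool units [ 0.  -0.  -4.9] F tool [-0.3 -0.5 -3.3] tilt [ 0.001 -0.    -1.   ]
```

jog_arm(claw=[-0.3,-0.3,-0.3,-0.3,-0.3], dp=[[0,0,-0.016],[0,0,-0.033],[0,0,-0.049],[0,0,-0.065],[0,0,-0.081]], rotation=[[0,0,-0.16],[0,0,-0.32],[0,0,-0.48],[0,0,-0.64],[0,0,-0.8]])

```text
clock: 6.88
ee_pos: [0.5076, -0.2346, 0.0794]
tool_rot: [0.0, 0.569, 0.823, 0.0]
force: [0.1, 0.8, 2.7]
width: 0.0348
gripper_force: 55.8
```

jog_arm(claw=[-0.3,-0.3,-0.3,-0.3,-0.3], dp=[[0,0,-0.016],[0,0,-0.033],[0,0,-0.049],[0,0,-0.065],[0,0,-0.081]], rotation=[[0,0,-0.16],[0,0,-0.32],[0,0,-0.48],[0,0,-0.64],[0,0,-0.8]])

```text
clock: 7.5
ee_pos: [0.5076, -0.2346, 0.0814]
tool_rot: [0.0, 0.203, 0.979, -0.0]
force: [-0.3, 0.6, 3.0]
width: 0.035
gripper_force: 55.8
```

```bash
python3 st.py
```

```text
t 7.5 pos [ 0.5076 -0.2346  0.0814] yawy 66.5 j [-0.43  0.38 -0.1   1.09  0.   -0.02] F [-0.3  0.6  3. ] T [ 0.13 -0.04 -0.05] w 0.035 g 55.8
to cap xy in tool units [ 0.    0.   -4.74] F tool [ 0.5  0.4 -3. ] tilt [ 0. -0. -1.]
```

jog_arm(claw=[-0.3,-0.3,-0.3,-0.3,-0.3], dp=[[0,0,-0.016],[0,0,-0.033],[0,0,-0.049],[0,0,-0.065],[0,0,-0.081]], rotation=[[0,0,-0.16],[0,0,-0.32],[0,0,-0.48],[0,0,-0.64],[0,0,-0.8]])

```text
clock: 8.12
ee_pos: [0.5076, -0.2346, 0.0834]
tool_rot: [0.0, -0.194, 0.981, -0.0]
force: [0.5, 0.8, 2.5]
width: 0.0346
gripper_force: 55.8
```

jog_arm(claw=[-0.3,-0.3,-0.3,-0.3,-0.3], dp=[[0,0,-0.016],[0,0,-0.033],[0,0,-0.049],[0,0,-0.065],[0,0,-0.081]], rotation=[[0,0,-0.16],[0,0,-0.32],[0,0,-0.48],[0,0,-0.64],[0,0,-0.8]])

```text
clock: 8.75
ee_pos: [0.5075, -0.2346, 0.0854]
tool_rot: [0.0, -0.561, 0.828, -0.0]
force: [0.9, 0.4, 1.9]
width: 0.035
gripper_force: 55.8
```

jog_arm(claw=[-0.3,-0.3,-0.3,-0.3], dp=[[0,0,-0.016],[0,0,-0.033],[0,0,-0.045],[0,0,-0.045]], rotation=[[0,0,-0.16],[0,0,-0.32],[0,0,-0.44],[0,0,-0.44]])

```text
clock: 9.25
ee_pos: [0.5075, -0.2346, 0.0865]
tool_rot: [-0.0, 0.726, -0.688, 0.0]
force: [-0.2, 0.2, 3.4]
width: 0.0352
gripper_force: 55.8
```

```bash
python3 st.py;python3 - <<'E'
from h import *
cv2.imwrite('pics/s_mid.png',eyes.read_camera('scene')[:,:,::-1])
E
```

```text
t 9.25 pos [ 0.5075 -0.2346  0.0865] yawy -176.9 j [-0.43  0.37 -0.09  1.1  -0.   -2.06] F [-0.2  0.2  3.4] T [-0.04  0.    0.01] w 0.0352 g 55.8
to cap xy in tool units [-0.   -0.   -4.54] F tool [-0.2  0.1 -3.4] tilt [ 0. -0. -1.]
```

The cap has turned 4.19 rad. Now I'll let go, turn the hand back half a turn and regrasp.

jog_arm(claw=[0.3,0.3,0.3,0.3,0.3], dp=[[0,0,0],[0,0,0],[0,0,0],[0,0,0],[0,0,0]], rotation=[[0,0,0],[0,0,0],[0,0,0],[0,0,0.15],[0,0,0.3]])

```text
clock: 9.93
ee_pos: [0.5073, -0.2345, 0.0863]
tool_rot: [-0.0, -0.613, 0.79, 0.0]
force: [0.1, -0.6, -0.5]
width: 0.0558
gripper_force: 0.0
```

jog_arm(claw=[0.3,0.3,0.3,0.3,0.3], dp=[[0,0,0],[0,0,0],[0,0,0],[0,0,0],[0,0,0]], rotation=[[0,0,0.18],[0,0,0.36],[0,0,0.54],[0,0,0.72],[0,0,0.9]])

```text
clock: 10.55
ee_pos: [0.5073, -0.2345, 0.0863]
tool_rot: [-0.0, -0.208, 0.978, 0.0]
force: [0.1, 0.3, -0.5]
width: 0.0553
gripper_force: 0.0
```

jog_arm(claw=[0.3,0.3,0.3,0.3,0.3], dp=[[0,0,0],[0,0,0],[0,0,0],[0,0,0],[0,0,0]], rotation=[[0,0,0.18],[0,0,0.36],[0,0,0.54],[0,0,0.72],[0,0,0.9]])

```text
clock: 11.18
ee_pos: [0.5073, -0.2345, 0.0864]
tool_rot: [-0.0, 0.238, 0.971, 0.0]
force: [0.2, 0.8, 0.9]
width: 0.0556
gripper_force: 0.0
```

jog_arm(claw=[0.3,0.3,0.3,0.3,0.3], dp=[[0,0,0],[0,0,0],[0,0,0],[0,0,0],[0,0,0]], rotation=[[0,0,0.18],[0,0,0.36],[0,0,0.54],[0,0,0.72],[0,0,0.9]])

```text
clock: 11.8
ee_pos: [0.5073, -0.2345, 0.0863]
tool_rot: [-0.0, 0.637, 0.771, -0.0]
force: [0.5, 0.4, -0.3]
width: 0.0554
gripper_force: 0.0
```

jog_arm(claw=[0.3,0.3,0.3], dp=[[0,0,0],[0,0,0],[0,0,0]], rotation=[[0,0,0.14],[0,0,0.14],[0,0,0.14]])

```text
clock: 12.18
ee_pos: [0.5073, -0.2345, 0.0864]
tool_rot: [-0.0, 0.686, 0.728, -0.0]
force: [0.4, 0.6, -1.0]
width: 0.0556
gripper_force: 0.0
```

```bash
python3 st.py
```

```text
t 12.18 pos [ 0.5073 -0.2345  0.0864] yawy 3.4 j [-0.43  0.38 -0.09  1.1   0.    1.08] F [ 0.4  0.6 -1. ] T [ 0.02 -0.03 -0.01] w 0.0556 g 0.0
to cap xy in tool units [-0.    0.01 -4.55] F tool [0.6 0.4 1. ] tilt [-0.  0. -1.]
```

jog_arm(claw=[0,-0.15,-0.3,-0.3,-0.3], dp=[[0,0,0],[0,0,0],[0,0,0],[0,0,0],[0,0,0]], rotation=[[0,0,0],[0,0,0],[0,0,0],[0,0,0],[0,0,0]], grip_force=50)

```text
clock: 12.8
ee_pos: [0.5074, -0.2345, 0.0865]
tool_rot: [0.0, 0.687, 0.727, 0.0]
force: [-0.1, 0.3, 2.5]
width: 0.035
gripper_force: 53.6
```

```bash
python3 st.py
```

```text
t 12.8 pos [ 0.5074 -0.2345  0.0865] yawy 3.2 j [-0.43  0.37 -0.09  1.1  -0.    1.08] F [-0.1  0.3  2.5] T [0.1  0.02 0.03] w 0.035 g 53.6
to cap xy in tool units [ 0.    0.   -4.54] F tool [ 0.3 -0.1 -2.5] tilt [ 0. -0. -1.]
```

The regrasp is clean. Second stroke: 2.4 rad, for 6.59 in total.

jog_arm(claw=[-0.3,-0.3,-0.3,-0.3,-0.3], dp=[[0,0,-0.016],[0,0,-0.033],[0,0,-0.049],[0,0,-0.065],[0,0,-0.081]], rotation=[[0,0,-0.16],[0,0,-0.32],[0,0,-0.48],[0,0,-0.64],[0,0,-0.8]])

```text
clock: 13.42
ee_pos: [0.5074, -0.2345, 0.0885]
tool_rot: [0.0, 0.347, 0.938, -0.0]
force: [-0.1, 0.9, 2.3]
width: 0.035
gripper_force: 53.7
```

jog_arm(claw=[-0.3,-0.3,-0.3,-0.3,-0.3], dp=[[0,0,-0.016],[0,0,-0.033],[0,0,-0.049],[0,0,-0.065],[0,0,-0.081]], rotation=[[0,0,-0.16],[0,0,-0.32],[0,0,-0.48],[0,0,-0.64],[0,0,-0.8]])

```text
clock: 14.05
ee_pos: [0.5074, -0.2346, 0.0905]
tool_rot: [0.0, -0.045, 0.999, -0.0]
force: [-0.5, -0.3, 1.7]
width: 0.0348
gripper_force: 53.7
```

jog_arm(claw=[-0.3,-0.3,-0.3,-0.3,-0.3], dp=[[0,0,-0.016],[0,0,-0.033],[0,0,-0.049],[0,0,-0.065],[0,0,-0.081]], rotation=[[0,0,-0.16],[0,0,-0.32],[0,0,-0.48],[0,0,-0.64],[0,0,-0.8]])

```text
clock: 14.68
ee_pos: [0.5074, -0.2346, 0.0925]
tool_rot: [0.0, -0.431, 0.903, -0.0]
force: [-0.6, -0.4, 2.9]
width: 0.0348
gripper_force: 53.7
```

```bash
python3 st.py
```

```text
t 14.68 pos [ 0.5074 -0.2346  0.0925] yawy 141.0 j [-0.43  0.37 -0.08  1.12 -0.   -1.32] F [-0.6 -0.4  2.9] T [-0.05  0.04 -0.02] w 0.0348 g 53.7
to cap xy in tool units [-0.01 -0.   -4.3 ] F tool [ 0.7  0.3 -2.9] tilt [ 0. -0. -1.]
```

jog_arm(claw=[-0.3,-0.3,-0.3,-0.3,-0.3], dp=[[0,0,-0.014],[0,0,-0.028],[0,0,-0.042],[0,0,-0.056],[0,0,-0.07]], rotation=[[0,0,-0.14],[0,0,-0.28],[0,0,-0.42],[0,0,-0.56],[0,0,-0.7]])

```text
clock: 15.3
ee_pos: [0.5074, -0.2346, 0.0943]
tool_rot: [0.0, 0.714, -0.7, 0.0]
force: [0.3, -0.3, 2.1]
width: 0.035
gripper_force: 53.6
```

jog_arm(claw=[-0.3,-0.3,-0.3,-0.3,-0.3], dp=[[0,0,-0.013],[0,0,-0.026],[0,0,-0.04],[0,0,-0.055],[0,0,-0.055]], rotation=[[0,0,-0.13],[0,0,-0.26],[0,0,-0.4],[0,0,-0.55],[0,0,-0.55]])

```text
clock: 15.92
ee_pos: [0.5074, -0.2346, 0.0956]
tool_rot: [0.0, 0.876, -0.483, 0.0]
force: [-0.4, 0.3, 1.2]
width: 0.0349
gripper_force: 53.6
```

jog_arm(claw=[-0.3,-0.3], dp=[[0,0,-0.03],[0,0,-0.06]], rotation=[[0,0,0],[0,0,0]])

```text
clock: 16.18
ee_pos: [0.5073, -0.2345, 0.0972]
tool_rot: [0.0, 0.876, -0.483, 0.0]
force: [0.8, -0.7, 1.9]
width: 0.035
gripper_force: 53.6
```

```bash
python3 st.py
```

```text
t 16.18 pos [ 0.5073 -0.2345  0.0972] yawy -147.8 j [-0.43  0.37 -0.07  1.13 -0.   -2.57] F [ 0.8 -0.7  1.9] T [-0.01 -0.02 -0.05] w 0.035 g 53.6
to cap xy in tool units [ 0.   -0.01 -4.11] F tool [ 1.  -0.3 -1.9] tilt [-0. -0. -1.]
```

The force stays upward (spring less weight), so the cap looks free. I'll lift gently and check.

jog_arm(claw=[-0.3,-0.3,-0.3], dp=[[0,0,-0.06],[0,0,-0.12],[0,0,-0.12]], rotation=[[0,0,0],[0,0,0],[0,0,0]])

```text
clock: 16.55
ee_pos: [0.5074, -0.2345, 0.1002]
tool_rot: [-0.0, 0.876, -0.482, 0.0]
force: [0.2, -1.0, 0.5]
width: 0.035
gripper_force: 53.6
```

jog_arm(claw=[-0.3,-0.3,-0.3,-0.3,-0.3], dp=[[0,0,-0.1],[0,0,-0.25],[0,0,-0.45],[0,0,-0.7],[0,0,-1]], rotation=[[0,0,0],[0,0,0],[0,0,0],[0,0,0],[0,0,0]])

```text
clock: 17.18
ee_pos: [0.5073, -0.2345, 0.1256]
tool_rot: [0.0, 0.876, -0.482, -0.0]
force: [-0.4, -0.2, -1.5]
width: 0.0348
gripper_force: 53.3
```

```bash
python3 st.py
```

```text
t 17.18 pos [ 0.5073 -0.2345  0.1256] yawy -147.7 j [-0.43  0.35 -0.02  1.2  -0.   -2.57] F [-0.4 -0.2 -1.5] T [-0.02  0.04  0.02] w 0.0348 g 53.3
to cap xy in tool units [ 0.   -0.01 -2.98] F tool [-0.   0.4  1.5] tilt [-0. -0. -1.]
```

The cap is free and in the fingers: the force is now just its weight. I'll lift it and carry it to the bay.

jog_arm(claw=[-0.3,-0.3,-0.3,-0.3,-0.3], dp=[[0,0,-0.8],[0,0,-1.7],[0,0,-2.5],[-0.8,-0.4,-2.6],[-2,-1,-2.6]], rotation=[[0,0,0],[0,0,0],[0,0,0],[0,0,0],[0,0,0]])

```text
clock: 17.8
ee_pos: [0.5015, -0.178, 0.19]
tool_rot: [-0.0, 0.876, -0.483, 0.0]
force: [0.7, -0.5, -1.5]
width: 0.0347
gripper_force: 53.3
```

jog_arm(claw=[-0.3,-0.3,-0.3,-0.3,-0.3], dp=[[-1.6,-0.78,0],[-3.2,-1.56,0],[-4.8,-2.35,0],[-6.4,-3.13,0],[-8,-3.9,0]], rotation=[[0,0,0],[0,0,0],[0,0,0],[0,0,0],[0,0,0]])

```text
clock: 18.42
ee_pos: [0.476, 0.0443, 0.1899]
tool_rot: [0.0, 0.876, -0.482, -0.0]
force: [0.4, 0.5, -0.3]
width: 0.035
gripper_force: 53.3
```

jog_arm(claw=[-0.3,-0.3,-0.3,-0.3,-0.3], dp=[[-1.7,-0.83,0],[-3.4,-1.66,0],[-5.1,-2.5,0],[-6.8,-3.32,0],[-8,-3.9,0]], rotation=[[0,0,0],[0,0,0],[0,0,0],[0,0,0],[0,0,0]])

```text
clock: 19.05
ee_pos: [0.451, 0.2656, 0.1897]
tool_rot: [0.0, 0.876, -0.482, -0.0]
force: [-0.0, 0.7, -1.8]
width: 0.035
gripper_force: 53.3
```

```bash
sed -i 's/\[.5075,-.2345,.2\]/[.452,.2735,.2]/' st.py; python3 st.py
```

```text
t 19.05 pos [0.451  0.2656 0.1897] yawy -147.6 j [ 0.53  0.26  0.02  1.33  0.   -1.6 ] F [-0.   0.7 -1.8] T [-0.06 -0.03 -0.02] w 0.035 g 53.3
to cap xy in tool units [-0.24 -0.2  -0.41] F tool [-0.6 -0.4  1.8] tilt [-0.001 -0.    -1.   ]
```

jog_arm(claw=[-0.3,-0.3,-0.3,-0.3,-0.3], dp=[[-0.24,-0.2,0.5],[-0.24,-0.2,2],[-0.24,-0.2,3.6],[-0.24,-0.2,5],[-0.24,-0.2,5.6]], rotation=[[0,0,0],[0,0,0],[0,0,0],[0,0,0],[0,0,0]])

```text
clock: 19.68
ee_pos: [0.4519, 0.27, 0.048]
tool_rot: [0.001, 0.876, -0.482, -0.001]
force: [-0.3, -0.8, 0.2]
width: 0.0347
gripper_force: 53.3
```

```bash
python3 st.py; python3 - <<'E'
from h import *
t=eyes.read_camera('top')[:,:,::-1];s=eyes.read_camera('scene')[:,:,::-1]
a=cv2.resize(t[200:330,100:220],(360,390),interpolation=cv2.INTER_CUBIC)
b=cv2.resize(s[240:400,320:500],(440,391),interpolation=cv2.INTER_CUBIC)[:390]
cv2.imwrite('pics/bay.png',np.hstack([a,b]))
E
```

```text
t 19.68 pos [0.4519 0.27   0.048 ] yawy -147.7 j [ 0.54  0.34 -0.24  0.99 -0.   -1.6 ] F [-0.3 -0.8  0.2] T [-0.04  0.03  0.06] w 0.0347 g 53.3
to cap xy in tool units [-0.12 -0.06 -6.08] F tool [ 0.5  0.6 -0.1] tilt [-0.003 -0.002 -1.   ]
```

View pics/bay.png

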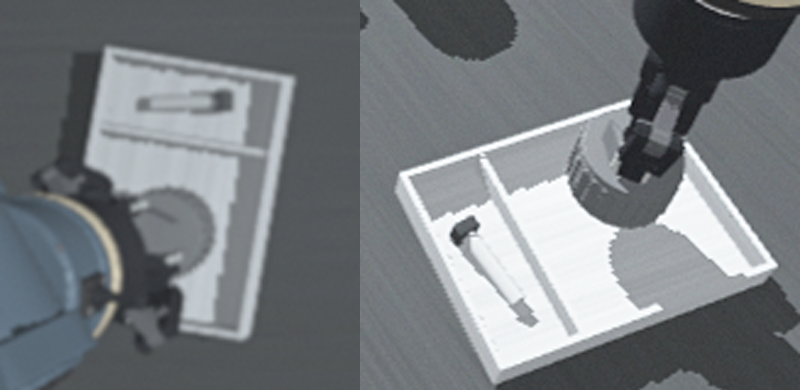

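The cap hangs over the wide bay, centred in the top crop at (172,228), clear of the walls and the partition. I'll go down near the floor, then feel for contact.

jog_arm(claw=[-0.3,-0.3,-0.3,-0.3,-0.3], dp=[[-0.05,0,0.4],[-0.05,0,0.8],[-0.05,0,1.1],[-0.05,0,1.15],[-0.05,0,1.15]], rotation=[[0,0,0],[0,0,0],[0,0,0],[0,0,0],[0,0,0]])

```text
clock: 20.4
ee_pos: [0.4529, 0.2722, 0.0215]
tool_rot: [-0.0, 0.876, -0.482, 0.0]
force: [0.1, -1.1, -0.6]
width: 0.035
gripper_force: 53.3
```

jog_arm(claw=[-0.3,-0.3,-0.3,-0.3,-0.3], dp=[[0,0,0.04],[0,0,0.08],[0,0,0.12],[0,0,0.16],[0,0,0.16]], rotation=[[0,0,0],[0,0,0],[0,0,0],[0,0,0],[0,0,0]])

```text
clock: 21.02
ee_pos: [0.4528, 0.2722, 0.0173]
tool_rot: [0.0, 0.876, -0.482, -0.0]
force: [0.1, 0.3, -1.2]
width: 0.0351
gripper_force: 53.3
```

```bash
python3 st.py
```

```text
t 21.02 pos [0.4528 0.2722 0.0173] yawy -147.7 j [ 0.54  0.37 -0.28  0.91  0.   -1.59] F [ 0.1  0.3 -1.2] T [-0.02  0.    0.01] w 0.0351 g 53.3
to cap xy in tool units [-0.06 -0.   -7.31] F tool [-0.2 -0.2  1.2] tilt [-0. -0. -1.]
```

jog_arm(claw=[-0.3,-0.3,-0.3,-0.3], dp=[[0,0,0.03],[0,0,0.06],[0,0,0.08],[0,0,0.08]], rotation=[[0,0,0],[0,0,0],[0,0,0],[0,0,0]])

```text
clock: 21.52
ee_pos: [0.4528, 0.2722, 0.0153]
tool_rot: [0.0, 0.876, -0.482, -0.0]
force: [0.3, 0.3, -1.1]
width: 0.0347
gripper_force: 53.3
```

jog_arm(claw=[-0.3,-0.3,-0.3], dp=[[0,0,0.03],[0,0,0.04],[0,0,0.04]], rotation=[[0,0,0],[0,0,0],[0,0,0]])

```text
clock: 21.9
ee_pos: [0.4528, 0.2722, 0.0143]
tool_rot: [0.0, 0.876, -0.482, -0.0]
force: [-0.2, -0.0, -1.3]
width: 0.0351
gripper_force: 53.3
```

jog_arm(claw=[-0.3,-0.3,-0.3], dp=[[0,0,0.03],[0,0,0.04],[0,0,0.04]], rotation=[[0,0,0],[0,0,0],[0,0,0]])

```text
clock: 22.28
ee_pos: [0.4528, 0.2722, 0.0133]
tool_rot: [0.0, 0.876, -0.482, -0.0]
force: [-0.5, 0.2, -1.5]
width: 0.0352
gripper_force: 53.3
```

jog_arm(claw=[-0.3,-0.3,-0.3], dp=[[0,0,0.02],[0,0,0.03],[0,0,0.03]], rotation=[[0,0,0],[0,0,0],[0,0,0]])

```text
clock: 22.65
ee_pos: [0.4528, 0.2722, 0.0126]
tool_rot: [0.0, 0.876, -0.482, 0.0]
force: [-0.1, 0.3, -1.4]
width: 0.0348
gripper_force: 53.3
```

jog_arm(claw=[-0.3,-0.3,-0.3], dp=[[0,0,0.02],[0,0,0.03],[0,0,0.03]], rotation=[[0,0,0],[0,0,0],[0,0,0]])

```text
clock: 23.02
ee_pos: [0.4529, 0.2722, 0.0124]
tool_rot: [-0.0, 0.876, -0.482, 0.0]
force: [-3.3, -2.0, 10.6]
width: 0.0349
gripper_force: 54.7
```

jog_arm(claw=[-0.3,-0.3,-0.3], dp=[[0,0,0.02],[0,0,0.03],[0,0,0.03]], rotation=[[0,0,0],[0,0,0],[0,0,0]])

```text
clock: 23.4
ee_pos: [0.4529, 0.2722, 0.0123]
tool_rot: [-0.0, 0.876, -0.482, 0.0]
force: [-9.0, -5.5, 24.1]
width: 0.035
gripper_force: 56.4
```

Floor contact. I'll take the pressure off, then open.

jog_arm(claw=[-0.3,-0.3,-0.3], dp=[[0,0,-0.04],[0,0,-0.05],[0,0,-0.05]], rotation=[[0,0,0],[0,0,0],[0,0,0]])

```text
clock: 23.78
ee_pos: [0.453, 0.2723, 0.0124]
tool_rot: [-0.0, 0.876, -0.482, 0.0]
force: [-0.8, -0.1, 3.2]
width: 0.0347
gripper_force: 53.9
```

jog_arm(claw=[-0.1,0.1,0.4,0.4,0.4], dp=[[0,0,0],[0,0,0],[0,0,0],[0,0,0],[0,0,0]], rotation=[[0,0,0],[0,0,0],[0,0,0],[0,0,0],[0,0,0]], grip_force=20)

```text
clock: 24.4
ee_pos: [0.4528, 0.2722, 0.0123]
tool_rot: [0.0, 0.876, -0.482, -0.0]
force: [-0.1, 0.5, -0.9]
width: 0.0597
gripper_force: 0.0
```

jog_arm(claw=[0.4,0.4,0.4,0.4,0.4], dp=[[0,0,-0.4],[0,0,-1],[0,0,-2],[0,0,-3.5],[0,0,-5]], rotation=[[0,0,0],[0,0,0],[0,0,0],[0,0,0],[0,0,0]])

```text
clock: 25.02
ee_pos: [0.4529, 0.2722, 0.1397]
tool_rot: [-0.0, 0.876, -0.482, 0.0]
force: [-0.5, 0.4, 0.8]
width: 0.06
gripper_force: 0.0
```

jog_arm(claw=[0.4,0.4,0.4,0.4,0.4], dp=[[0,0,-1],[0,2,-1.5],[0,4,-1.5],[0,5,-1.5],[0,5,-1.5]], rotation=[[0,0,0],[0,0,0],[0,0,0],[0,0,0],[0,0,0]])

```text
clock: 25.65
ee_pos: [0.3465, 0.2049, 0.1763]
tool_rot: [-0.001, 0.876, -0.482, 0.001]
force: [0.3, 0.5, 0.5]
width: 0.0597
gripper_force: 0.0
```

```bash
python3 st.py; python3 - <<'E'
from h import *
t=eyes.read_camera('top')[:,:,::-1];s=eyes.read_camera('scene')[:,:,::-1]
cv2.imwrite('pics/end.png',cv2.resize(np.hstack([t[90:330,100:420],s[90:420,150:510]] if 0 else [cv2.resize(t[90:330,100:420],(400,300)),cv2.resize(s[90:390,150:510],(400,300))]),(800,300)))
E
```

```text
t 25.65 pos [0.3465 0.2049 0.1763] yawy -147.7 j [ 0.53  0.02 -0.31  1.25 -0.   -1.6 ] F [0.3 0.5 0.5] T [0.02 0.06 0.  ] w 0.0597 g 0.0
to cap xy in tool units [-0.06 -5.03 -0.94] F tool [-0.3 -0.5 -0.5] tilt [ 0.002  0.001 -1.   ]
```

View pics/end.png

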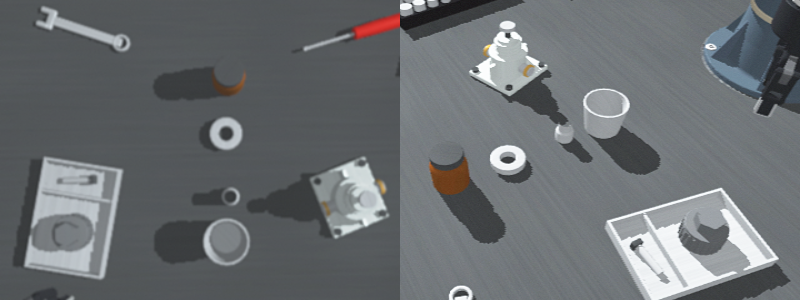

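The cap stands hex up in the wide bay, at about (68,235) in the top half and (705,230) in the scene half. The neck is bare, and the bystanders look unmoved. The arm is clear of everything.

```bash
python3 -c "
from rig import workorder; print(workorder.finish_job())"
```

```text
the job is handed in; nothing more can be done
None
```

The cap is unscrewed and standing hex up on the floor of the tray's wide bay, the bystanders look unmoved in the final pictures, and the job was handed in at about 26 s; the hand-in returned no verdict. One blemish: setting it down pressed the tray floor with about 24 N for a moment before I eased off.

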